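Level a worktop shelf by its screw foot

TASK

Lay the spirit level upright, lengthwise on the middle of the low steel shelf's plate, clear of the black knob, and let go of it. Then turn the knob of the screw foot until the bubble stands centred between its two lines. Finally press the level down on the shelf from above with a steady push of about 10 N and finish while still pressing, with the bubble still centred; leave the other things on the worktop alone.

Things in the scene. Friction and masses are not known exactly. Their poses are not given: they have to be found in the camera images.
- level: spirit level: a straight aluminium bar 200 long (x) x 28 wide (y) x 40 high (z) with dark rubber ends, 0.22 to 0.36 kg, standing on its long narrow side with a yellow-green vial let into the middle of its top. Origin at the centre of its underside; x along its length, z up. It starts loose on the worktop at the right. The whole top face may be pressed.
- bubble_mid (a point): middle of the pale bubble (18 mm long) in the vial on top of the level, 37 mm above the level's underside. It moves along the level's x only, up to 24 mm either way, towards the higher end: 4.5 mm for every 0.01 rad of slope; it needs about 1 s to settle after the slope changes. Between the two dark lines (27 mm apart, around the vial's middle) it is centred; a bubble within 4 mm of the vial's middle stands between them.
- vial (a point): middle of the vial, midway between the two dark lines, on the level's axis 37 mm above its underside; axes as the level's.
- shelf: the plate of a low steel shelf on the worktop: 360 long (x) x 140 wide (y) x 10 thick, its top about 83 mm above the worktop. Origin at the two fixed legs' end, on the plate's underside, mid-width, 35 mm in from that end of the plate; x runs along the plate towards the screw foot, z is the plate's upward normal. The plate pivots on a line across its origin, so only its foot end rises and sinks. At the start the foot end is 6 to 15 mm too low.
- rest (a point): point on the plate's top face, mid-width, 110 mm from the shelf's origin along the plate; axes as the shelf. The middle of the level belongs here, within 45 mm. The level's end is then 80 mm from the knob's axis.
- foot (a joint): angle of the screw foot's knob in rad (it turns from -4.5 to 4.5; starts within 0.4 of 0), growing clockwise seen from above; clockwise raises the foot end of the shelf, 0.0222 rad of slope (6.4 mm at the knob, 10 mm of bubble) per rad. It needs about 0.15 N m and stays where it is left. About 0.9 to 2.3 rad clockwise from the start levels the shelf.
- foot_grip (a point): middle of the black bar-shaped knob on top of the screw foot, on its upright axis, 290 mm from the shelf's origin along the plate and 31 mm above the plate's top. The bar is 46 long (along this point's x) x 12 thick (y) x 32 high, from 14 to 46 mm above the plate; pinch it across its thickness. The point turns with the knob.
- sauce_bottle: bystander: closed white bottle, 58 wide x 170 high; origin under its centre
- ladle_cup: bystander: open steel cup, 76 wide x 85 high; origin under its centre
- pan: bystander: open steel pan 160 x 170 x 60 high; origin under its centre
Not all that is in view belongs to the job. Of the things shaped like the level, the aluminium one is meant.

How it is judged:
By the outcome, as a careful person would: the job done as asked, in the order asked, and still so for the second after the job is handed in, while the arm keeps its last pose, push and grip.
It also fails if it takes over 72 s, if anything falls off the work surface, if the arm or the gripper's body presses on something with over 40 N, if the wrist force passes 120 N, or if a joint passes its speed limit or range.

ROBOT

A 7-joint arm with a two-finger parallel gripper is mounted at the origin on the work surface. World frame = base frame: x ahead of the robot, y to its left, z up, the work surface at z = 0. Lengths are in m, angles in degrees, forces in N, time in s.
With the tool pointing down it reaches from about 0.425 to 0.875 m from the base axis. Payload 4.7 kg.
Tool frame: the origin (TCP) lies at the very end of the fingers, on their centre line; the grasp point (between the pads) lies 19 mm behind it (env.grip_point_offset is the distance from the TCP to the grasp point, in m); z points along the fingers, y is the line along which they close (so a half turn about z gives the same grasp; the last joint's range is limited). The gripper opens to 87 mm and grips with 3 to 60 N. Pads are 19 mm wide; open, the fingers measure 117 mm over their backs; the gripper's body (75 mm by 190 mm) begins 51 mm behind the grasp point.
Start: joints at [-72.302, 18.392, -4.016, 83.108, 1.295, 78.541, -3.26], TCP at [0.189, 0.622, 0.223] pointing down, gripper open.
Joint ranges: [-163.93, 163.93], [-17.29, 119.83], [-79.2, 71.16], [3.27, 140.29], [-89.18, 269.18], [5.43, 117.66], [-154.24, 154.24]. Speed limits (degrees/s): [147.25, 147.25, 180, 180, 180, 180, 180].

INTERFACE

Orientations are given as [roll, pitch, yaw] about the fixed x, y, z axes, in that order (R = Rz(yaw) Ry(pitch) Rx(roll)).
In Python, from cell import env gives the robot as it stands.
- The arm moves only by the tool jog_arm, never from a script. Its argument "motion" is a list of rows, each an object of numbers: "x", "y", "z": the shift along the tool's x, y, z in cm; "ax", "ay", "az": the turn, a rotation vector about the tool's x, y, z in degrees. In form: [{"x": .., "y": .., "z": .., "ax": .., "ay": .., "az": ..}, ...]. A call has exactly 5 rows; each row shifts and turns the commanded pose from where the row before left it, along the tool's axes as they then stand; what a row does not reach is not made up. A row lasts 1/10 s, in which the tool goes at most 50 mm and 8.59 degrees, less where a joint would pass 70% of its speed; a pose out of reach is approached as far as the arm can. A call is refused whole if a number of a shift passes 5 or a number of a turn 8.59, either way. A call with a gripper value outside its range is refused whole. "claw" is the gripper command: -1 is shut, 1 is fully open, values between are in proportion, set as the call begins (left out, the last holds). The fingers move at their own pace and stop on an object; "squeeze" is the grip in N (left out, the last holds). Time passes only in rows, so rows that do not move let the fingers close, or fill a call up. It gives the time, the measured TCP pose, the force, the opening and the grip force at its end, in the units of the state.
- env.get_obs(): the state, without advancing time (a new reading comes with each control period).
- env.read_camera(name): name is "scene" or "top" or "wrist"; returns the picture (400x640x3 uint8, red, green, blue); there is no depth.
- env.camera_params(name): a dict with "fx", "fy", "cx", "cy" (pixels), "extrinsics" (4x4, takes a point from world to camera coordinates). Camera axes: x right, y up, looking along -z (the intrinsics and any distortion apply to the point x, -y, -z); pixel columns grow to the right and rows downward; lengths in m; the calibration is good to about 2 mm. A picture is of the moment at which its call begins: read the wrist's pose just before it. camera_params takes no time and is no camera call; for the wrist camera it gives the pose at the moment of the call.
- env.sign_off(): hands the job in; it is judged then, once.
The state is a dict: "time_s": time; "qpos": joint angles; "joint_velocities": joint speeds; "effort": joint torques, N m; "tool_pos": TCP position; "tool_rot": TCP orientation; "force": force on the tool from outside, world axes, zero at the start; "wrist_torque": the same for the moment, N m; "grip_width": finger opening in m; "grasp_force": force on a finger pad.
Only numpy, scipy, OpenCV 4.12 (cv2) and the standard library are available. Lean on these libraries where they do the work, as an engineer would, in place of code of your own. Each camera call takes 0.05 s, during which the arm holds its last target. There are 200 camera calls.

## Working session

There is one attempt and no reset: what is moved stays moved. The work goes in short steps, Python scripts to look and compute and a tool call to move; the robot and the scene stay as the last step left them, time stands still between calls to the robot, and variables do not carry over. Pictures are saved under pics/ and viewed, at most 10 in all, crops included, and the job is handed in when it is done.

Besides the shell and the picture viewer there is one more tool, called after "Emit:" by a JSON object that holds its "op" and its "data". jog_arm: Moves the arm, as the interface text tells. Its arguments: {"type":"object","properties":{"motion":{"type":"array"},"claw":{"type":"number"},"squeeze":{"type":"number"}},"required":["motion"]}

```bash
mkdir -p pics; ls
cat > h.py <<'E'
import numpy as np, cv2
from cell import env
def shot(n,f):
    p=env.camera_params(n); im=env.read_camera(n); cv2.imwrite('pics/'+f,im[:,:,::-1]); np.savez('pics/'+f+'.npz',E=p['extrinsics'],k=[p['fx'],p['fy'],p['cx'],p['cy']]); return im
def ld(f):
    d=np.load('pics/'+f+'.npz'); return d['E'],d['k'],cv2.imread('pics/'+f)
def ray(f,u,v):
    E,k,_=ld(f); R=E[:3,:3]; c=-R.T@E[:3,3]
    d=np.array([(u-k[2])/k[0],-(v-k[3])/k[1],-1]); return c,R.T@d
def onz(f,u,v,z):
    c,d=ray(f,u,v); return c+d*(z-c[2])/d[2]
def proj(f,P):
    E,k,_=ld(f); q=E[:3,:3]@np.array(P)+E[:3,3]; return np.array([k[2]+k[0]*q[0]/-q[2],k[3]+k[1]*q[1]/q[2]])
E
python3 - <<'E'
from h import *
a=shot('scene','s0.png'); b=shot('top','t0.png')
print(env.camera_params('scene')); print(env.camera_params('top')); print(env.get_obs())
E
```

```text
pics
{'fx': 497.2098713493709, 'fy': 497.2098713493709, 'cx': 322.8569589611689, 'cy': 201.02288375845256, 'extrinsics': array([[-0.79927847,  0.60078341,  0.01460192,  0.39671499],
       [-0.40615902, -0.55794071,  0.72369677,  0.14796701],
       [ 0.44293202,  0.57250455,  0.6899636 , -1.78268587],
       [ 0.        ,  0.        ,  0.        ,  1.        ]])}
{'fx': 437.15279467307016, 'fy': 437.15279467307016, 'cx': 324.33595370218, 'cy': 196.66423997563666, 'extrinsics': array([[ 0.0245115 , -0.99966474, -0.00834261,  0.03139926],
       [ 0.99212115,  0.02329925,  0.12309656, -0.52525417],
       [-0.12286092, -0.01129417,  0.99235963, -1.20171782],
       [ 0.        ,  0.        ,  0.        ,  1.        ]])}
{'time_s': 0.1, 'qpos': array([-72.30028276,  18.43361821,  -4.01569431,  83.16876432,
         1.29461036,  78.54102971,  -3.26042375]), 'joint_velocities': array([-0.04549568, -0.13977682, -0.03685263, -0.16210961, -0.00148555,
       -0.01541264, -0.04435757]), 'effort': array([-5.65446353e-04, -4.92572773e+01, -4.06015199e-01, -3.13400602e+01,
       -6.42484473e-02,  3.94721248e-02,  9.30180408e-05]), 'tool_pos': array([0.18876534, 0.62146098, 0.22157698]), 'tool_rot': array([-1.79901800e+02,  5.10091533e-03,  1.63109554e+02]), 'force': array([ 0.05190863, -0.11729735, -0.17410386]), 'wrist_torque': array([ 0.01373075, -0.03800285,  0.02631952]), 'grasp_force': 0.0, 'grip_width': 0.08738352876029652}
```

View pics/s0.png

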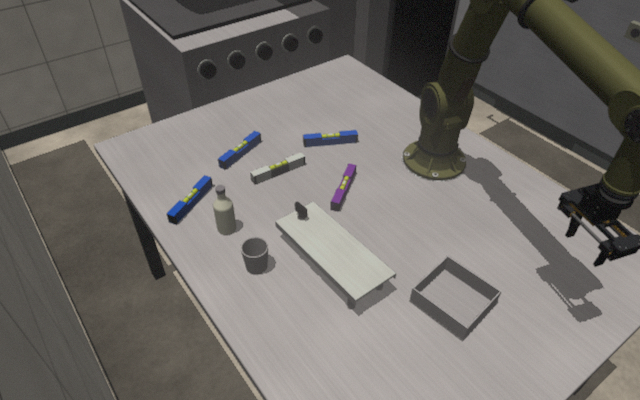

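View pics/t0.png

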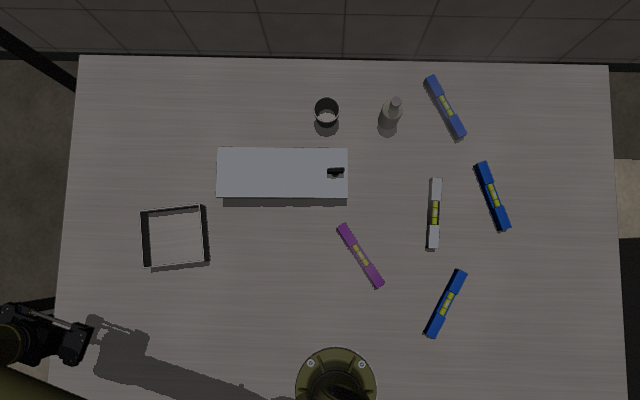

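Candidates shaped like the level (top view): blue ones at (445,107), (493,195) and (446,304), purple at (361,256), and bright grey with dark ends at (434,213). The grey one is the aluminium level. I'll measure it and confirm with an enlarged crop.

Run:
```python
from h import *
E,k,im=ld('t0.png')
hsv=cv2.cvtColor(im,cv2.COLOR_BGR2HSV)
def comp(m,roi):
    x0,y0,x1,y1=roi; M=np.zeros_like(m); M[y0:y1,x0:x1]=m[y0:y1,x0:x1]
    c=max(cv2.findContours(M,cv2.RETR_EXTERNAL,cv2.CHAIN_APPROX_NONE)[0],key=cv2.contourArea)
    return c
print('bg',im[230,400],'lev',im[195,435],'plate',im[170,270],im[185,330],'knob',im[171,335])
# level yellow
y=cv2.inRange(hsv,(22,110,80),(40,255,255))
c=comp(y,(415,170,455,255)); r=cv2.minAreaRect(c); print('vial',r, onz('t0.png',*r[0],.038))
E2,k2,im2=ld('s0.png')
c=np.hstack([cv2.resize(im[140:265,300:460],None,fx=2.5,fy=2.5,interpolation=cv2.INTER_CUBIC),cv2.resize(im2[140:265,220:380],None,fx=2.5,fy=2.5,interpolation=cv2.INTER_CUBIC)])
c=np.vstack([c,np.hstack([cv2.resize(im[135:215,205:365],None,fx=2.5,fy=2.5,interpolation=cv2.INTER_CUBIC),cv2.resize(im2[195:305,265:405],(400,200))])])
cv2.imwrite('pics/c0.png',c)
```

```text
bg [ 96  98 102] lev [119 115 114] plate [125 120 117] [125 120 117] knob [11 12 10]
vial ((434.8651123046875, 208.5243682861328), (4.722848892211914, 15.299369812011719), 3.814074993133545) [ 0.49753279 -0.26581425  0.038     ]
```

View pics/c0.png

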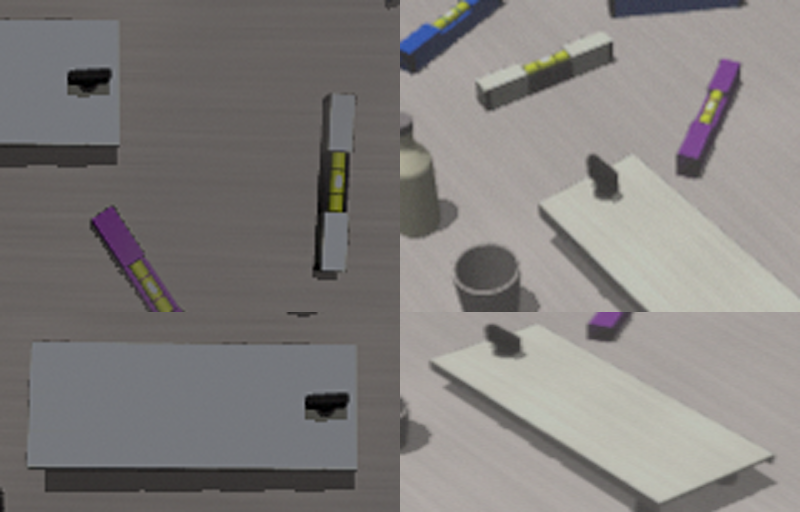

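The crop shows the bright grey bar with the yellow-green vial, in the top view at (434,213), so it is the aluminium level. The plate's knob bar lies roughly along the plate at top (335,171). Next I'll measure the plate corners, the level's top face and the knob.

Run:
```python
from h import *
E,k,im=ld('t0.png'); i=im.astype(int)
m=((i[...,0]-i[...,2]>=2)&(i[...,0]>95)).astype(np.uint8)*255
def big(m,roi):
    x0,y0,x1,y1=roi; M=np.zeros_like(m); M[y0:y1,x0:x1]=m[y0:y1,x0:x1]
    return sorted(cv2.findContours(M,cv2.RETR_EXTERNAL,cv2.CHAIN_APPROX_NONE)[0],key=cv2.contourArea)[::-1]
cs=big(m,(410,165,460,265))[:2]
pts=np.vstack(cs); b=cv2.boxPoints(cv2.minAreaRect(pts)); 
W=np.array([onz('t0.png',u,v,.04) for u,v in b]); print('level',b.round(1).tolist(),W.round(4).tolist(),'mid',W.mean(0))
for a in range(4): d=W[a]-W[a-1]; print(np.linalg.norm(d).round(4),np.degrees(np.arctan2(d[1],d[0])).round(1))
c=big(m,(200,130,365,215))[0]; b=cv2.boxPoints(cv2.minAreaRect(c)); print('plate px',b)
ap=cv2.approxPolyDP(c,6,True)[:,0]; print(ap.tolist())
for z in (.083,.075): 
    W=np.array([onz('t0.png',u,v,z) for u,v in b]); print(z,W.round(4).tolist())
    for a in range(4): d=W[a]-W[a-1]; print(np.linalg.norm(d).round(4),np.degrees(np.arctan2(d[1],d[0])).round(1))
g=(i.max(2)<45).astype(np.uint8)*255
c=big(g,(322,160,350,182))[0]; print('knob',cv2.minAreaRect(c),cv2.boundingRect(c))
r=cv2.minAreaRect(c); W=np.array([onz('t0.png',u,v,.112) for u,v in cv2.boxPoints(r)]);print(W.round(4).tolist())
# scene bounding of level
E,k,im=ld('s0.png'); i=im.astype(int); hsv=cv2.cvtColor(im,cv2.COLOR_BGR2HSV)
print(im[171,262],im[160,290],im[240,330],im[155,220])
c=big((i.max(2)<60).astype(np.uint8)*255,(285,195,315,225))[0]; print('knob s',cv2.boundingRect(c),cv2.minAreaRect(c))
```

```text
level [[428.6000061035156, 247.0], [432.3999938964844, 177.5], [441.3999938964844, 178.0], [437.6000061035156, 247.5]] [[0.3902, -0.2474, 0.04], [0.5848, -0.259, 0.04], [0.584, -0.2842, 0.04], [0.3895, -0.2721, 0.04]] mid [ 0.48714963 -0.26568715  0.04      ]
0.0247 88.3
0.195 -3.4
0.0252 -91.9
0.1949 176.5
plate px [[215.89525 195.999  ]
 [216.36504 146.67014]
 [347.4674  147.91873]
 [346.99762 197.24759]]
[[218, 147], [216, 196], [347, 197], [346, 148]]
0.083 [[0.513, 0.3376, 0.083], [0.6497, 0.3439, 0.083], [0.6543, -0.0167, 0.083], [0.518, -0.0179, 0.083]]
0.3556 90.8
0.1369 2.6
0.3607 -89.3
0.1364 -179.5
0.075 [[0.514, 0.3397, 0.075], [0.6516, 0.346, 0.075], [0.6563, -0.0171, 0.075], [0.5189, -0.0182, 0.075]]
0.358 90.8
0.1378 2.6
0.3631 -89.3
0.1373 -179.5
knob ((335.0, 172.0), (8.0, 16.0), 90.0) (327, 168, 17, 9)
[[0.5915, 0.0379, 0.112], [0.5925, -0.0047, 0.112], [0.5709, -0.0051, 0.112], [0.57, 0.0374, 0.112]]
[188 195 192] [180 190 188] [176 185 188] [149 148 153]
knob s (299, 210, 6, 6) ((302.25, 211.74996948242188), (7.071068286895752, 2.1213207244873047), 45.0)
```

```bash
cat > plan.py <<'E'
import numpy as np, json, sys
from scipy.spatial.transform import Rotation as R
from cell import env
def plan(wps,start=None):
    """wps: list of (x,y,z,roll,pitch,yaw,rows); prints rounded jog rows, 5 a line"""
    o=env.get_obs(); p,r=(o['tool_pos'].copy(),R.from_euler('xyz',o['tool_rot'],degrees=True)) if start is None else start
    out=[]
    for *w,n in wps:
        tp=np.array(w[:3]); tr=R.from_euler('xyz',w[3:],degrees=True); p0,r0=p.copy(),r
        # yaw path goes along the rotation vector (shortest way)
        dv=(r0.inv()*tr).as_rotvec()
        for i in range(1,n+1):
            gp=p0+(tp-p0)*i/n; gr=r0*R.from_rotvec(dv*i/n)
            s=np.round(r.inv().apply(gp-p)*100,1)+0; a=np.round((r.inv()*gr).as_rotvec(degrees=True),1)+0
            out.append({k:float(v) for k,v in zip(('x','y','z','ax','ay','az'),[*s,*a]) if v})
            p=p+r.apply(s/100); r=r*R.from_rotvec(a,degrees=True)
    while len(out)%5: out.append({})
    for i in range(0,len(out),5): print(json.dumps(out[i:i+5]))
    print('end',p.round(4),r.as_euler('xyz',degrees=True).round(1))
E
python3 - <<'E'
from plan import *
plan([(.5,.15,.22,180,0,75,12),(.487,-.266,.20,180,0,-3.4,10),(.487,-.266,.16,180,0,-3.4,3)])
E
```

```text
[{"x": -3.6, "y": -3.0, "az": 7.3}, {"x": -4.0, "y": -2.5, "az": 7.4}, {"x": -4.3, "y": -2.0, "z": 0.1, "az": 7.3}, {"x": -4.5, "y": -1.4, "az": 7.4}, {"x": -4.6, "y": -0.9, "az": 7.3}]
[{"x": -4.7, "y": -0.2, "az": 7.4}, {"x": -4.7, "y": 0.3, "ay": 0.1, "az": 7.3}, {"x": -4.6, "y": 1.0, "az": 7.3}, {"x": -4.5, "y": 1.5, "z": 0.1, "az": 7.4}, {"x": -4.2, "y": 2.1, "ax": -0.1, "az": 7.3}]
[{"x": -3.9, "y": 2.6, "az": 7.4}, {"x": -3.5, "y": 3.1, "az": 7.3}, {"x": -4.1, "y": 1.0, "z": 0.2, "az": 7.8}, {"x": -3.8, "y": 1.4, "z": 0.2, "az": 7.9}, {"x": -3.7, "y": 2.1, "z": 0.2, "az": 7.8}]
[{"x": -3.3, "y": 2.4, "z": 0.2, "az": 7.9}, {"x": -3.0, "y": 3.0, "z": 0.2, "az": 7.8}, {"x": -2.5, "y": 3.3, "z": 0.2, "az": 7.8}, {"x": -2.1, "y": 3.6, "z": 0.2, "az": 7.9}, {"x": -1.6, "y": 3.9, "z": 0.2, "az": 7.8}]
[{"x": -1.0, "y": 4.0, "z": 0.2, "az": 7.9}, {"x": -0.4, "y": 4.1, "z": 0.2, "az": 7.8}, {"z": 1.3}, {"z": 1.4}, {"z": 1.3}]
end [ 0.4873 -0.2656  0.1599] [-180.    -0.    -3.4]
```

Emit:
{"op": "jog_arm", "data": {"motion": [{"x":-3.6,"y":-3.0,"az":7.3},{"x":-4.0,"y":-2.5,"az":7.4},{"x":-4.3,"y":-2.0,"az":7.3},{"x":-4.5,"y":-1.4,"az":7.4},{"x":-4.6,"y":-0.9,"az":7.3}], "claw": 1}}

```text
$.motion[0]: bad value
```

Emit:
{"op": "jog_arm", "data": {"motion": [{"x":-4.7,"y":-0.2,"az":7.4},{"x":-4.7,"y":0.3,"az":7.3},{"x":-4.6,"y":1.0,"az":7.3},{"x":-4.5,"y":1.5,"az":7.4},{"x":-4.2,"y":2.1,"az":7.3}]}}

```text
$.motion[0]: bad value
```

Emit:
{"op": "jog_arm", "data": {"motion": [{"x":-3.9,"y":2.6,"az":7.4},{"x":-3.5,"y":3.1,"az":7.3},{"x":-4.1,"y":1.0,"z":0.2,"az":7.8},{"x":-3.8,"y":1.4,"z":0.2,"az":7.9},{"x":-3.7,"y":2.1,"z":0.2,"az":7.8}]}}

```text
$.motion[0]: bad value
```

Emit:
{"op": "jog_arm", "data": {"motion": [{"x":-3.3,"y":2.4,"z":0.2,"az":7.9},{"x":-3.0,"y":3.0,"z":0.2,"az":7.8},{"x":-2.5,"y":3.3,"z":0.2,"az":7.8},{"x":-2.1,"y":3.6,"z":0.2,"az":7.9},{"x":-1.6,"y":3.9,"z":0.2,"az":7.8}]}}

```text
$.motion[0]: bad value
```

Emit:
{"op": "jog_arm", "data": {"motion": [{"x":-1.0,"y":4.0,"z":0.2,"az":7.9},{"x":-0.4,"y":4.1,"z":0.2,"az":7.8},{"z":1.3},{"z":1.4},{"z":1.3}]}}

```text
$.motion[0]: bad value
```

All six keys are probably required in each row.

Emit:
{"op": "jog_arm", "data": {"motion": [{"x":-3.6,"y":-3.0,"z":0,"ax":0,"ay":0,"az":7.3},{"x":-4.0,"y":-2.5,"z":0,"ax":0,"ay":0,"az":7.4},{"x":-4.3,"y":-2.0,"z":0,"ax":0,"ay":0,"az":7.3},{"x":-4.5,"y":-1.4,"z":0,"ax":0,"ay":0,"az":7.4},{"x":-4.6,"y":-0.9,"z":0,"ax":0,"ay":0,"az":7.3}], "claw": 1}}

```text
time_s: 0.6
tool_pos: [0.3193, 0.4234, 0.2222]
tool_rot: [-180.0, 0.0, 126.1]
force: [1.7, -0.5, 0.0]
grip_width: 0.0871
grasp_force: 0.0
```

Emit:
{"op": "jog_arm", "data": {"motion": [{"x":-4.7,"y":-0.2,"z":0,"ax":0,"ay":0,"az":7.4},{"x":-4.7,"y":0.3,"z":0,"ax":0,"ay":0,"az":7.3},{"x":-4.6,"y":1.0,"z":0,"ax":0,"ay":0,"az":7.3},{"x":-4.5,"y":1.5,"z":0,"ax":0,"ay":0,"az":7.4},{"x":-4.2,"y":2.1,"z":0,"ax":0,"ay":0,"az":7.3}]}}

```text
time_s: 1.1
tool_pos: [0.4487, 0.2268, 0.2224]
tool_rot: [-180.0, -0.0, 89.4]
force: [0.7, 0.7, 0.4]
grip_width: 0.0871
grasp_force: 0.0
```

Emit:
{"op": "jog_arm", "data": {"motion": [{"x":-3.9,"y":2.6,"z":0,"ax":0,"ay":0,"az":7.4},{"x":-3.5,"y":3.1,"z":0,"ax":0,"ay":0,"az":7.3},{"x":-4.1,"y":1.0,"z":0.2,"ax":0,"ay":0,"az":7.8},{"x":-3.8,"y":1.4,"z":0.2,"ax":0,"ay":0,"az":7.9},{"x":-3.7,"y":2.1,"z":0.2,"ax":0,"ay":0,"az":7.8}]}}

```text
time_s: 1.6
tool_pos: [0.496, 0.024, 0.216]
tool_rot: [-180.0, 0.0, 51.2]
force: [0.7, 0.7, 0.3]
grip_width: 0.0869
grasp_force: 0.0
```

Emit:
{"op": "jog_arm", "data": {"motion": [{"x":-3.3,"y":2.4,"z":0.2,"ax":0,"ay":0,"az":7.9},{"x":-3.0,"y":3.0,"z":0.2,"ax":0,"ay":0,"az":7.8},{"x":-2.5,"y":3.3,"z":0.2,"ax":0,"ay":0,"az":7.8},{"x":-2.1,"y":3.6,"z":0.2,"ax":0,"ay":0,"az":7.9},{"x":-1.6,"y":3.9,"z":0.2,"ax":0,"ay":0,"az":7.8}]}}

```text
time_s: 2.1
tool_pos: [0.489, -0.1841, 0.2064]
tool_rot: [-180.0, -0.0, 12.0]
force: [1.1, -0.1, -0.8]
grip_width: 0.0872
grasp_force: 0.0
```

Emit:
{"op": "jog_arm", "data": {"motion": [{"x":-1.0,"y":4.0,"z":0.2,"ax":0,"ay":0,"az":7.9},{"x":-0.4,"y":4.1,"z":0.2,"ax":0,"ay":0,"az":7.8},{"x":0,"y":0,"z":0,"ax":0,"ay":0,"az":0},{"x":0,"y":0,"z":0,"ax":0,"ay":0,"az":0},{"x":0,"y":0,"z":0,"ax":0,"ay":0,"az":0}]}}

```text
time_s: 2.6
tool_pos: [0.4877, -0.2636, 0.2022]
tool_rot: [-179.9, 0.0, -3.2]
force: [-0.8, 0.4, 0.3]
grip_width: 0.0871
grasp_force: 0.0
```

Run:
```python
from h import *
o=env.get_obs(); print(o['tool_pos'],o['tool_rot'],o['qpos'],o['force'])
shot('wrist','w1.png'); shot('top','t1.png')
for f in('w1.png','t0.png'):
  E,k,im=ld(f); i=im.astype(int)
  hsv=cv2.cvtColor(im,cv2.COLOR_BGR2HSV)
print(ld('w1.png')[0])
```

```text
[ 0.48767879 -0.26359133  0.2021586 ] [-1.79933797e+02  3.39073608e-02 -3.24749746e+00] [-18.15439832   9.25565739  48.7851981  100.01825698  -7.27483942
  74.03680831 -60.9710963 ] [-0.84762851  0.41198356  0.32180154]
[[-0.05643045 -0.99840339 -0.00250394 -0.23474066]
 [ 0.95236281 -0.05307504 -0.30031338 -0.44692647]
 [ 0.299701   -0.01933148  0.9538373  -0.52459595]
 [ 0.          0.          0.          1.        ]]
```

View pics/w1.png

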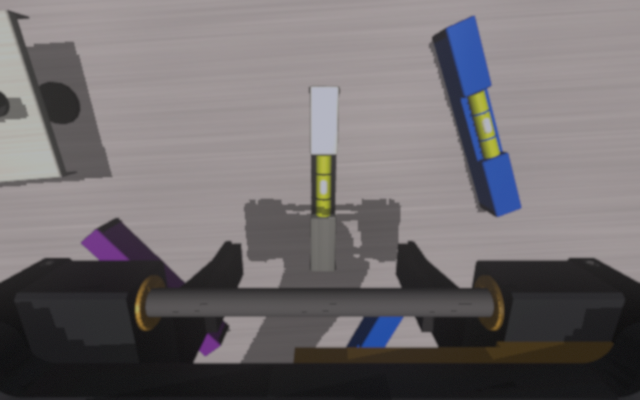

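The level runs from (324,86) to (323,270) with its vial at (323,187), midway between the fingers.

Run:
```python
from h import *
f='w1.png'
for n,u,v,z in (('vial',323,187,.037),('far l',310,87,.04),('far r',338,87,.04),('near l',311,270,.04),('near r',335,270,.04)): print(n,onz(f,u,v,z).round(4))
E,k,im=ld(f); hsv=cv2.cvtColor(im,cv2.COLOR_BGR2HSV); y=cv2.inRange(hsv,(22,110,60),(40,255,255))[140:230,290:360]
ys,xs=np.nonzero(y); print(xs.min()+290,xs.max()+290,ys.min()+140,ys.max()+140, onz(f,323,ys.min()+140,.037),onz(f,323,ys.max()+141,.037))
from plan import *
plan([(.488,-.266,.012,180,0,-3.4,8)])
```

```text
vial [ 0.4862 -0.2668  0.037 ]
far l [ 0.5867 -0.2596  0.04  ]
far r [ 0.5851 -0.2865  0.04  ]
near l [ 0.3897 -0.2479  0.04  ]
near r [ 0.3882 -0.2754  0.04  ]
316 330 156 216 [ 0.5192048  -0.26855167  0.037     ] [ 0.45235386 -0.26501781  0.037     ]
[{"z": 2.4}, {"y": 0.1, "z": 2.4}, {"z": 2.3, "az": 0.1}, {"z": 2.4}, {"y": 0.1, "z": 2.4}]
[{"z": 2.4}, {"y": 0.1, "z": 2.4, "ax": -0.1, "az": 0.1}, {"z": 2.3}, {}, {}]
end [ 0.4878 -0.2661  0.0124] [180.   -0.   -3.4]
```

Emit:
{"op": "jog_arm", "data": {"motion": [{"x":0,"y":0.3,"z":2.4,"ax":0,"ay":0,"az":0},{"x":0,"y":0,"z":2.4,"ax":0,"ay":0,"az":0},{"x":0,"y":0,"z":2.4,"ax":0,"ay":0,"az":0},{"x":0,"y":0,"z":2.4,"ax":0,"ay":0,"az":0},{"x":0,"y":0,"z":2.4,"ax":0,"ay":0,"az":0}]}}

```text
time_s: 3.2
tool_pos: [0.4879, -0.2664, 0.0817]
tool_rot: [-179.9, -0.0, -3.2]
force: [0.2, 0.7, -0.4]
grip_width: 0.087
grasp_force: 0.0
```

Emit:
{"op": "jog_arm", "data": {"motion": [{"x":0,"y":0,"z":2.4,"ax":0,"ay":0,"az":0},{"x":0,"y":0,"z":2.4,"ax":0,"ay":0,"az":0},{"x":0,"y":0,"z":2.0,"ax":0,"ay":0,"az":0},{"x":0,"y":0,"z":0,"ax":0,"ay":0,"az":0},{"x":0,"y":0,"z":0,"ax":0,"ay":0,"az":0}]}}

```text
time_s: 3.7
tool_pos: [0.4876, -0.2673, 0.0149]
tool_rot: [-180.0, 0.0, -3.3]
force: [0.5, -1.3, -0.3]
grip_width: 0.0872
grasp_force: 0.0
```

Emit:
{"op": "jog_arm", "data": {"motion": [{"x":0,"y":0,"z":0,"ax":0,"ay":0,"az":0},{"x":0,"y":0,"z":0,"ax":0,"ay":0,"az":0},{"x":0,"y":0,"z":0,"ax":0,"ay":0,"az":0},{"x":0,"y":0,"z":0,"ax":0,"ay":0,"az":0},{"x":0,"y":0,"z":0,"ax":0,"ay":0,"az":0}], "claw": -1, "squeeze": 30}}

```text
time_s: 4.2
tool_pos: [0.4874, -0.2681, 0.0148]
tool_rot: [-180.0, -0.0, -3.4]
force: [0.2, 0.2, 0.0]
grip_width: 0.0551
grasp_force: 0.0
```

Emit:
{"op": "jog_arm", "data": {"motion": [{"x":0,"y":0,"z":0,"ax":0,"ay":0,"az":0},{"x":0,"y":0,"z":0,"ax":0,"ay":0,"az":0},{"x":0,"y":0,"z":0,"ax":0,"ay":0,"az":0},{"x":0,"y":0,"z":0,"ax":0,"ay":0,"az":0},{"x":0,"y":0,"z":0,"ax":0,"ay":0,"az":0}]}}

```text
time_s: 4.7
tool_pos: [0.4872, -0.268, 0.0145]
tool_rot: [-180.0, 0.0, -3.4]
force: [-0.1, 0.6, 0.4]
grip_width: 0.0277
grasp_force: 30.0
```

```bash
sed -i 's/out.append({k:float(v) for k,v in zip(\(.*\)) if v})/out.append({k:float(v) for k,v in zip(\1)})/; s/out.append({})/out.append({k:0 for k in ("x","y","z","ax","ay","az")})/' plan.py
python3 - <<'E'
from plan import *
e=(R.from_euler('x',2,degrees=True)*R.from_euler('xyz',[180,0,90.75],degrees=True)).as_euler('xyz',degrees=True)
print(e)
plan([(.487,-.268,.195,180,0,-3.4,5),(.584,.196,.16,*e,15),(.584,.196,.108,*e,5)])
E
```

```text
[179.97381017  -1.99982859  90.75045711]
[{"x": 0.0, "y": 0.0, "z": -3.6, "ax": 0.0, "ay": 0.0, "az": 0.0}, {"x": 0.0, "y": 0.0, "z": -3.6, "ax": 0.0, "ay": 0.0, "az": 0.0}, {"x": 0.0, "y": 0.0, "z": -3.6, "ax": 0.0, "ay": 0.0, "az": 0.0}, {"x": 0.0, "y": 0.0, "z": -3.6, "ax": 0.0, "ay": 0.0, "az": 0.0}, {"x": 0.0, "y": 0.0, "z": -3.7, "ax": 0.0, "ay": 0.0, "az": 0.0}]
[{"x": 0.5, "y": -3.1, "z": 0.2, "ax": 0.1, "ay": 0.1, "az": -6.3}, {"x": 0.8, "y": -3.1, "z": 0.3, "ax": 0.1, "ay": 0.1, "az": -6.3}, {"x": 1.1, "y": -2.9, "z": 0.2, "ax": 0.1, "ay": 0.1, "az": -6.2}, {"x": 1.4, "y": -2.9, "z": 0.3, "ax": 0.1, "ay": 0.1, "az": -6.3}, {"x": 1.8, "y": -2.6, "z": 0.3, "ax": 0.1, "ay": 0.1, "az": -6.3}]
[{"x": 2.0, "y": -2.4, "z": 0.2, "ax": 0.1, "ay": 0.1, "az": -6.3}, {"x": 2.3, "y": -2.2, "z": 0.3, "ax": 0.1, "ay": 0.1, "az": -6.2}, {"x": 2.5, "y": -1.9, "z": 0.3, "ax": 0.1, "ay": 0.1, "az": -6.3}, {"x": 2.7, "y": -1.7, "z": 0.3, "ax": 0.1, "ay": 0.1, "az": -6.3}, {"x": 2.8, "y": -1.3, "z": 0.3, "ax": 0.1, "ay": 0.2, "az": -6.3}]
[{"x": 3.0, "y": -1.0, "z": 0.3, "ax": 0.2, "ay": 0.1, "az": -6.2}, {"x": 3.1, "y": -0.7, "z": 0.3, "ax": 0.1, "ay": 0.1, "az": -6.3}, {"x": 3.1, "y": -0.4, "z": 0.4, "ax": 0.1, "ay": 0.1, "az": -6.3}, {"x": 3.2, "y": 0.0, "z": 0.3, "ax": 0.1, "ay": 0.1, "az": -6.3}, {"x": 3.1, "y": 0.4, "z": 0.4, "ax": 0.1, "ay": 0.1, "az": -6.2}]
[{"x": 0.0, "y": 0.0, "z": 1.0, "ax": 0.0, "ay": 0.0, "az": 0.0}, {"x": -0.1, "y": 0.0, "z": 1.1, "ax": 0.0, "ay": 0.0, "az": 0.0}, {"x": 0.0, "y": 0.0, "z": 1.0, "ax": 0.0, "ay": 0.0, "az": 0.0}, {"x": 0.0, "y": 0.0, "z": 1.0, "ax": 0.0, "ay": 0.0, "az": 0.0}, {"x": -0.1, "y": 0.0, "z": 1.0, "ax": 0.0, "ay": 0.0, "az": 0.0}]
end [0.5843 0.1958 0.1085] [180.   -2.   90.7]
```

Emit:
{"op": "jog_arm", "data": {"motion": [{"x":0.0,"y":0.0,"z":-3.6,"ax":0.0,"ay":0.0,"az":0.0},{"x":0.0,"y":0.0,"z":-3.6,"ax":0.0,"ay":0.0,"az":0.0},{"x":0.0,"y":0.0,"z":-3.6,"ax":0.0,"ay":0.0,"az":0.0},{"x":0.0,"y":0.0,"z":-3.6,"ax":0.0,"ay":0.0,"az":0.0},{"x":0.0,"y":0.0,"z":-3.6,"ax":0.0,"ay":0.0,"az":0.0}]}}

```text
time_s: 5.2
tool_pos: [0.4864, -0.2679, 0.1952]
tool_rot: [-180.0, 0.1, -3.4]
force: [0.8, 0.3, -3.4]
grip_width: 0.0277
grasp_force: 30.0
```

Emit:
{"op": "jog_arm", "data": {"motion": [{"x":0.5,"y":-3.1,"z":0.2,"ax":0.1,"ay":0.1,"az":-6.3},{"x":0.8,"y":-3.1,"z":0.3,"ax":0.1,"ay":0.1,"az":-6.3},{"x":1.1,"y":-2.9,"z":0.2,"ax":0.1,"ay":0.1,"az":-6.2},{"x":1.4,"y":-2.9,"z":0.3,"ax":0.1,"ay":0.1,"az":-6.3},{"x":1.8,"y":-2.6,"z":0.3,"ax":0.1,"ay":0.1,"az":-6.3}]}}

```text
time_s: 5.7
tool_pos: [0.519, -0.1119, 0.1815]
tool_rot: [-179.6, -0.6, 28.3]
force: [0.1, 0.2, -3.8]
grip_width: 0.028
grasp_force: 30.0
```

Emit:
{"op": "jog_arm", "data": {"motion": [{"x":2.0,"y":-2.4,"z":0.2,"ax":0.1,"ay":0.1,"az":-6.3},{"x":2.3,"y":-2.2,"z":0.3,"ax":0.1,"ay":0.1,"az":-6.2},{"x":2.5,"y":-1.9,"z":0.3,"ax":0.1,"ay":0.1,"az":-6.3},{"x":2.7,"y":-1.7,"z":0.3,"ax":0.1,"ay":0.1,"az":-6.3},{"x":2.8,"y":-1.3,"z":0.3,"ax":0.1,"ay":0.2,"az":-6.3}]}}

```text
time_s: 6.2
tool_pos: [0.5512, 0.0422, 0.1698]
tool_rot: [-179.6, -1.4, 59.7]
force: [0.4, 0.5, -3.7]
grip_width: 0.0279
grasp_force: 30.0
```

Emit:
{"op": "jog_arm", "data": {"motion": [{"x":3.0,"y":-1.0,"z":0.3,"ax":0.2,"ay":0.1,"az":-6.2},{"x":3.1,"y":-0.7,"z":0.3,"ax":0.1,"ay":0.1,"az":-6.3},{"x":3.1,"y":-0.4,"z":0.4,"ax":0.1,"ay":0.1,"az":-6.3},{"x":3.2,"y":0.0,"z":0.3,"ax":0.1,"ay":0.1,"az":-6.3},{"x":3.1,"y":0.4,"z":0.4,"ax":0.1,"ay":0.1,"az":-6.2}]}}

```text
time_s: 6.7
tool_pos: [0.5838, 0.197, 0.1573]
tool_rot: [-180.0, -2.0, 91.0]
force: [0.9, 1.0, -2.7]
grip_width: 0.0278
grasp_force: 30.0
```

Emit:
{"op": "jog_arm", "data": {"motion": [{"x":0,"y":0,"z":0.8,"ax":0,"ay":0,"az":0},{"x":0,"y":0,"z":0.8,"ax":0,"ay":0,"az":0},{"x":0,"y":0,"z":0.8,"ax":0,"ay":0,"az":0},{"x":0,"y":0,"z":0,"ax":0,"ay":0,"az":0},{"x":0,"y":0,"z":0,"ax":0,"ay":0,"az":0}]}}

```text
time_s: 7.2
tool_pos: [0.5842, 0.1955, 0.1343]
tool_rot: [180.0, -2.0, 90.6]
force: [0.8, -0.5, -3.0]
grip_width: 0.0279
grasp_force: 30.0
```

Run:
```python
from h import *
o=env.get_obs(); print(o['tool_pos'],o['tool_rot'],o['qpos'],o['force'])
a=shot('wrist','w2.png');b=shot('scene','s2.png')
cv2.imwrite('pics/c2.png',np.vstack([a[:,:,::-1],cv2.resize(b[180:320,240:464,::-1],(320,200)).repeat(1,0) if 0 else np.hstack([cv2.resize(b[185:310,260:420,::-1],(320,200)),np.zeros((200,320,3),np.uint8)])]))
```

```text
[0.58423733 0.19554938 0.13426328] [179.99171617  -1.99608631  90.61267491] [-39.06342929  17.70868427  23.16013425  95.98312825  -9.52390507
  67.365695   -12.66359455] [ 0.77341994 -0.45220377 -2.99364333]
```

View pics/c2.png

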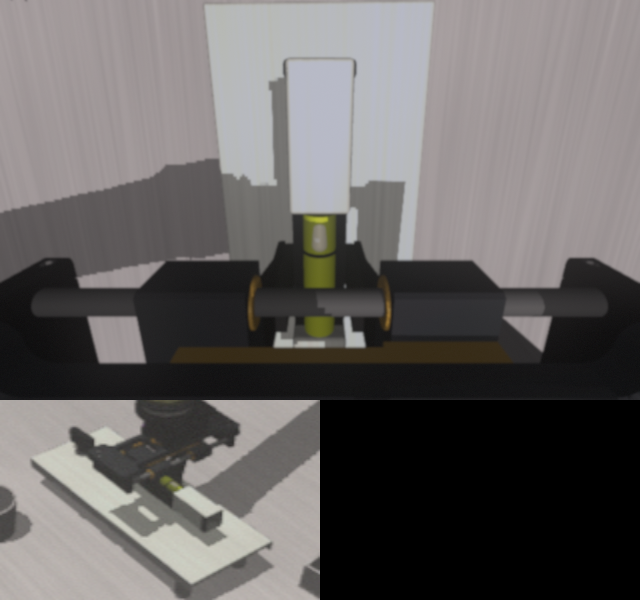

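The level is gripped and centred on the plate (level x≈320 px, plate edges at 206 and 434). I'll lower it now.

Emit:
{"op": "jog_arm", "data": {"motion": [{"x":0,"y":0,"z":1.0,"ax":0,"ay":0,"az":0},{"x":0,"y":0,"z":1.0,"ax":0,"ay":0,"az":0},{"x":0,"y":0,"z":1.0,"ax":0,"ay":0,"az":0},{"x":0,"y":0,"z":0.3,"ax":0,"ay":0,"az":0},{"x":0,"y":0,"z":0,"ax":0,"ay":0,"az":0}]}}

```text
time_s: 7.8
tool_pos: [0.5836, 0.1978, 0.1003]
tool_rot: [-179.9, -2.0, 90.7]
force: [1.2, -0.0, -2.8]
grip_width: 0.0278
grasp_force: 30.0
```

Emit:
{"op": "jog_arm", "data": {"motion": [{"x":0,"y":0,"z":0.1,"ax":0,"ay":0,"az":0},{"x":0,"y":0,"z":0.1,"ax":0,"ay":0,"az":0},{"x":0,"y":0,"z":0.1,"ax":0,"ay":0,"az":0},{"x":0,"y":0,"z":0,"ax":0,"ay":0,"az":0},{"x":0,"y":0,"z":0,"ax":0,"ay":0,"az":0}]}}

```text
time_s: 8.3
tool_pos: [0.5844, 0.1981, 0.0987]
tool_rot: [179.9, -2.0, 90.7]
force: [-0.3, -0.3, -3.2]
grip_width: 0.0279
grasp_force: 30.0
```

Emit:
{"op": "jog_arm", "data": {"motion": [{"x":0,"y":0,"z":0.1,"ax":0,"ay":0,"az":0},{"x":0,"y":0,"z":0.1,"ax":0,"ay":0,"az":0},{"x":0,"y":0,"z":0,"ax":0,"ay":0,"az":0},{"x":0,"y":0,"z":0,"ax":0,"ay":0,"az":0},{"x":0,"y":0,"z":0,"ax":0,"ay":0,"az":0}]}}

```text
time_s: 8.8
tool_pos: [0.5844, 0.1981, 0.0965]
tool_rot: [180.0, -2.0, 90.7]
force: [-0.3, -0.1, -3.0]
grip_width: 0.0277
grasp_force: 30.0
```

Emit:
{"op": "jog_arm", "data": {"motion": [{"x":0,"y":0,"z":0.1,"ax":0,"ay":0,"az":0},{"x":0,"y":0,"z":0,"ax":0,"ay":0,"az":0},{"x":0,"y":0,"z":0,"ax":0,"ay":0,"az":0},{"x":0,"y":0,"z":0,"ax":0,"ay":0,"az":0},{"x":0,"y":0,"z":0,"ax":0,"ay":0,"az":0}]}}

```text
time_s: 9.3
tool_pos: [0.5843, 0.1982, 0.0955]
tool_rot: [180.0, -2.0, 90.7]
force: [0.0, -0.5, -3.6]
grip_width: 0.0275
grasp_force: 30.0
```

Emit:
{"op": "jog_arm", "data": {"motion": [{"x":0,"y":0,"z":0.1,"ax":0,"ay":0,"az":0},{"x":0,"y":0,"z":0,"ax":0,"ay":0,"az":0},{"x":0,"y":0,"z":0,"ax":0,"ay":0,"az":0},{"x":0,"y":0,"z":0,"ax":0,"ay":0,"az":0},{"x":0,"y":0,"z":0,"ax":0,"ay":0,"az":0}]}}

```text
time_s: 9.8
tool_pos: [0.5843, 0.1982, 0.0945]
tool_rot: [180.0, -2.0, 90.7]
force: [0.1, -0.1, -3.3]
grip_width: 0.0279
grasp_force: 30.0
```

Emit:
{"op": "jog_arm", "data": {"motion": [{"x":0,"y":0,"z":0.1,"ax":0,"ay":0,"az":0},{"x":0,"y":0,"z":0,"ax":0,"ay":0,"az":0},{"x":0,"y":0,"z":0,"ax":0,"ay":0,"az":0},{"x":0,"y":0,"z":0,"ax":0,"ay":0,"az":0},{"x":0,"y":0,"z":0,"ax":0,"ay":0,"az":0}]}}

```text
time_s: 10.3
tool_pos: [0.5845, 0.1983, 0.0937]
tool_rot: [179.9, -2.0, 90.7]
force: [-0.8, -0.5, -0.7]
grip_width: 0.0278
grasp_force: 30.0
```

Emit:
{"op": "jog_arm", "data": {"motion": [{"x":0,"y":0,"z":0.1,"ax":0,"ay":0,"az":0},{"x":0,"y":0,"z":0,"ax":0,"ay":0,"az":0},{"x":0,"y":0,"z":0,"ax":0,"ay":0,"az":0},{"x":0,"y":0,"z":0,"ax":0,"ay":0,"az":0},{"x":0,"y":0,"z":0,"ax":0,"ay":0,"az":0}]}}

```text
time_s: 10.8
tool_pos: [0.5846, 0.1982, 0.0935]
tool_rot: [179.9, -2.0, 90.7]
force: [-1.8, -0.9, 6.7]
grip_width: 0.0278
grasp_force: 30.0
```

Emit:
{"op": "jog_arm", "data": {"motion": [{"x":0,"y":0,"z":0,"ax":0,"ay":0,"az":0},{"x":0,"y":0,"z":0,"ax":0,"ay":0,"az":0},{"x":0,"y":0,"z":0,"ax":0,"ay":0,"az":0},{"x":0,"y":0,"z":0,"ax":0,"ay":0,"az":0},{"x":0,"y":0,"z":0,"ax":0,"ay":0,"az":0}], "claw": 1}}

```text
time_s: 11.3
tool_pos: [0.5843, 0.1983, 0.0923]
tool_rot: [180.0, -2.0, 90.7]
force: [-0.2, 0.3, -0.1]
grip_width: 0.0597
grasp_force: 0.0
```

Emit:
{"op": "jog_arm", "data": {"motion": [{"x":0,"y":0,"z":0,"ax":0,"ay":0,"az":0},{"x":0,"y":0,"z":0,"ax":0,"ay":0,"az":0},{"x":0,"y":0,"z":0,"ax":0,"ay":0,"az":0},{"x":0,"y":0,"z":-0.5,"ax":0,"ay":0,"az":0},{"x":0,"y":0,"z":-2,"ax":0,"ay":0,"az":0}]}}

```text
time_s: 11.8
tool_pos: [0.5827, 0.1969, 0.1158]
tool_rot: [-179.8, -1.9, 90.7]
force: [0.0, 0.0, -0.6]
grip_width: 0.0866
grasp_force: 0.0
```

Emit:
{"op": "jog_arm", "data": {"motion": [{"x":0,"y":0,"z":-3,"ax":0,"ay":0,"az":0},{"x":0,"y":0,"z":-3,"ax":0,"ay":0,"az":0},{"x":0,"y":0,"z":-3,"ax":0,"ay":2,"az":0},{"x":-4,"y":0,"z":0,"ax":0,"ay":0,"az":0},{"x":-4,"y":0,"z":0,"ax":0,"ay":0,"az":0}]}}

```text
time_s: 12.3
tool_pos: [0.5861, 0.1145, 0.2037]
tool_rot: [179.8, -4.1, 90.9]
force: [0.6, -0.9, -1.4]
grip_width: 0.0871
grasp_force: 0.0
```

Emit:
{"op": "jog_arm", "data": {"motion": [{"x":-4,"y":0,"z":0,"ax":0,"ay":0,"az":0},{"x":-4,"y":0,"z":0,"ax":0,"ay":0,"az":0},{"x":0,"y":0,"z":0,"ax":0,"ay":0,"az":0},{"x":0,"y":0,"z":0,"ax":0,"ay":0,"az":0},{"x":0,"y":0,"z":0,"ax":0,"ay":0,"az":0}]}}

```text
time_s: 12.8
tool_pos: [0.5864, 0.0361, 0.1965]
tool_rot: [179.9, -4.1, 90.8]
force: [0.2, -0.1, 0.7]
grip_width: 0.0872
grasp_force: 0.0
```

Run:
```python
from h import *
o=env.get_obs(); print(o['tool_pos'],o['tool_rot'],o['qpos'],o['force'])
a=shot('wrist','w3.png');b=shot('top','t3.png');c=shot('scene','s3.png')
z=lambda im:cv2.resize(im[:,:,::-1],(320,200))
cv2.imwrite('pics/c3.png',np.vstack([a[:,:,::-1],np.hstack([z(b[135:235,205:365]),z(c[185:310,260:420])])]))
```

```text
[0.58638901 0.03610583 0.19646907] [179.94644363  -4.07817697  90.8179618 ] [-28.55499797  12.15550831  28.8593022   95.66094358 -10.32091405
  73.89414197   3.46482991] [ 0.22916303 -0.05289474  0.6955472 ]
```

View pics/c3.png

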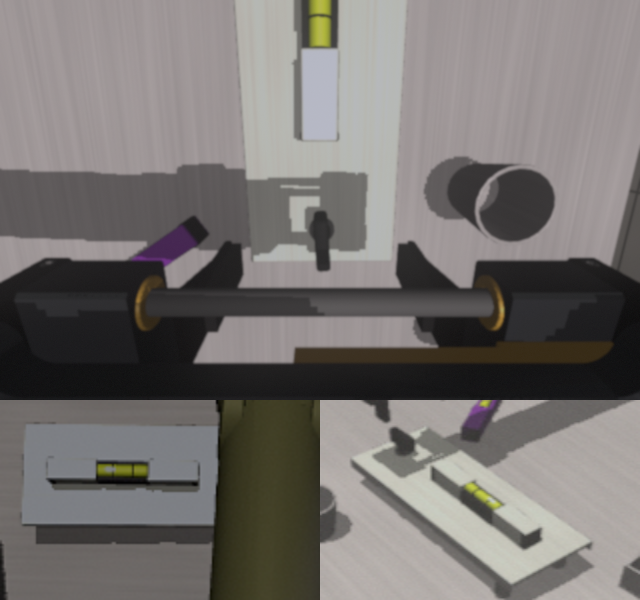

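The level stands upright on the plate, with the bubble at its high (left, +y) end in the top view. My tilt correction had the wrong sign, so I'll undo it. Next I'll measure the bubble and knob.

```bash
cat > bub.py <<'E'
from h import *
def bubble(f,c):
    """yellow vial around world point c (view f): bubble offset in mm toward +y from middle of yellow"""
    E,k,im=ld(f); hsv=cv2.cvtColor(im,cv2.COLOR_BGR2HSV)
    P=[proj(f,np.add(c,(0,t,0))) for t in np.arange(-.04,.0401,.001)]
    mp=np.array(P,np.float32).reshape(-1,1,2); line=cv2.remap(im,mp[...,0],mp[...,1],cv2.INTER_LINEAR).astype(int)[:,0]
    return np.arange(-40,41),line
if __name__=='__main__':
    import sys
    for f in sys.argv[1:]:
        t,l=bubble(f,(.5845,.1975,.116)); print(f); print(' '.join(f'{a}:{b[0]}/{b[1]}' for a,b in zip(t[::2],l[::2])))
E
python3 bub.py t3.png s3.png
python3 - <<'E'
from h import *
f='w3.png'
for u,v in((319,212),(323,270),(320,228)): print(onz(f,u,v,.12))
E,k,im=ld(f); g=(im.max(2)<50).astype(np.uint8)*255; g[:200]=0;g[280:]=0;g[:,:300]=0;g[:,340:]=0
c=max(cv2.findContours(g,cv2.RETR_EXTERNAL,cv2.CHAIN_APPROX_NONE)[0],key=cv2.contourArea); print(cv2.boundingRect(c),cv2.minAreaRect(c))
for v in range(206,274,4):
  xs=np.nonzero(g[v])[0]; print(v,xs.min() if len(xs) else None,xs.max() if len(xs) else None,end='; ')
for u,v in((240,261),(394,261)): print(onz(f,u,v,.074))
E
```

```text
t3.png
-40:133/128 -38:133/129 -36:135/129 -34:121/118 -32:89/99 -30:49/102 -28:42/118 -26:44/128 -24:46/130 -22:46/128 -20:46/129 -18:46/129 -16:45/130 -14:47/133 -12:35/85 -10:35/86 -8:46/125 -6:49/130 -4:49/129 -2:49/128 0:48/128 2:48/129 4:48/129 6:48/129 8:47/129 10:42/128 12:98/129 14:124/127 16:127/124 18:129/129 20:129/129 22:130/129 24:125/129 26:95/128 28:64/129 30:47/129 32:42/129 34:42/131 36:40/93 38:80/97 40:132/124
s3.png
-40:187/197 -38:180/194 -36:159/185 -34:120/179 -32:83/181 -30:75/194 -28:74/204 -26:72/202 -24:71/203 -22:70/199 -20:71/195 -18:69/177 -16:67/158 -14:70/159 -12:73/182 -10:74/205 -8:71/202 -6:71/202 -4:71/202 -2:72/203 0:71/201 2:72/202 4:83/203 6:101/203 8:134/201 10:154/189 12:169/183 14:169/190 16:171/197 18:168/200 20:154/201 22:120/202 24:87/202 26:74/200 28:75/192 30:84/172 32:118/163 34:165/180 36:188/199 38:192/204 40:193/204
[0.58550242 0.04367673 0.12      ]
[ 0.58955305 -0.00622176  0.12      ]
[0.58650092 0.03034631 0.12      ]
(314, 212, 14, 57) ((320.36700439453125, 240.11007690429688), (56.095458984375, 12.479119300842285), 88.26429748535156)
206 None None; 210 None None; 214 316 324; 218 315 325; 222 314 326; 226 314 328; 230 314 328; 234 314 329; 238 315 327; 242 317 317; 246 317 326; 250 317 326; 254 318 327; 258 318 327; 262 318 327; 266 319 327; 270 None None; [ 0.50870262 -0.01909024  0.074     ]
[ 0.66013169 -0.0169253   0.074     ]
```

Emit:
{"op": "jog_arm", "data": {"motion": [{"x":0,"y":0,"z":0,"ax":0,"ay":-4.1,"az":0},{"x":-1.5,"y":0,"z":0,"ax":0,"ay":0,"az":0},{"x":0,"y":0,"z":0,"ax":0,"ay":0,"az":0},{"x":0,"y":0,"z":0,"ax":0,"ay":0,"az":0},{"x":0,"y":0,"z":0,"ax":0,"ay":0,"az":0}]}}

```text
time_s: 13.45
tool_pos: [0.5865, 0.0196, 0.1963]
tool_rot: [180.0, 0.0, 90.7]
force: [0.3, -0.5, 0.4]
grip_width: 0.087
grasp_force: 0.0
```

Both views put the bubble about 16.3 mm from the middle, so the knob needs about 1.63 rad (93°) clockwise. The knob is at about (0.587, 0.0175) with its bar yaw near 93–94°.

Emit:
{"op": "jog_arm", "data": {"motion": [{"x":-0.2,"y":0,"z":2.5,"ax":0,"ay":0,"az":-2.3},{"x":0,"y":0,"z":2.5,"ax":0,"ay":0,"az":0},{"x":0,"y":0,"z":2.5,"ax":0,"ay":0,"az":0},{"x":0,"y":0,"z":2.0,"ax":0,"ay":0,"az":0},{"x":0,"y":0,"z":1.2,"ax":0,"ay":0,"az":0}], "claw": 0.2}}

```text
time_s: 13.95
tool_pos: [0.5856, 0.0176, 0.0874]
tool_rot: [-179.9, 0.1, 93.0]
force: [-0.6, 1.1, 0.2]
grip_width: 0.0566
grasp_force: 0.0
```

Emit:
{"op": "jog_arm", "data": {"motion": [{"x":0,"y":0,"z":0,"ax":0,"ay":0,"az":0},{"x":0,"y":0,"z":0,"ax":0,"ay":0,"az":0},{"x":0,"y":0,"z":0,"ax":0,"ay":0,"az":0},{"x":0,"y":0,"z":0,"ax":0,"ay":0,"az":0},{"x":0,"y":0,"z":0,"ax":0,"ay":0,"az":0}], "claw": -1, "squeeze": 30}}

```text
time_s: 14.45
tool_pos: [0.5871, 0.0175, 0.0901]
tool_rot: [179.9, 0.1, 93.0]
force: [0.1, -0.2, -0.1]
grip_width: 0.0204
grasp_force: 0.0
```

Emit:
{"op": "jog_arm", "data": {"motion": [{"x":0,"y":0,"z":0,"ax":0,"ay":0,"az":0},{"x":0,"y":0,"z":0,"ax":0,"ay":0,"az":0},{"x":0,"y":0,"z":0,"ax":0,"ay":0,"az":0},{"x":0,"y":0,"z":0,"ax":0,"ay":0,"az":0},{"x":0,"y":0,"z":0,"ax":0,"ay":0,"az":0}]}}

```text
time_s: 14.95
tool_pos: [0.5874, 0.0176, 0.0897]
tool_rot: [179.9, 0.1, 93.0]
force: [3.6, 0.4, 1.6]
grip_width: 0.0118
grasp_force: 30.0
```

Emit:
{"op": "jog_arm", "data": {"motion": [{"x":0,"y":0,"z":-0.07,"ax":0,"ay":0,"az":6},{"x":0,"y":0,"z":-0.07,"ax":0,"ay":0,"az":6},{"x":0,"y":0,"z":-0.07,"ax":0,"ay":0,"az":6},{"x":0,"y":0,"z":-0.07,"ax":0,"ay":0,"az":6},{"x":0,"y":0,"z":-0.07,"ax":0,"ay":0,"az":6}]}}

```text
time_s: 15.45
tool_pos: [0.588, 0.0175, 0.0932]
tool_rot: [179.8, -0.0, 62.8]
force: [6.3, 0.4, -0.2]
grip_width: 0.0118
grasp_force: 30.0
```

Emit:
{"op": "jog_arm", "data": {"motion": [{"x":0,"y":0,"z":-0.07,"ax":0,"ay":0,"az":6},{"x":0,"y":0,"z":-0.07,"ax":0,"ay":0,"az":6},{"x":0,"y":0,"z":-0.07,"ax":0,"ay":0,"az":6},{"x":0,"y":0,"z":-0.07,"ax":0,"ay":0,"az":6},{"x":0,"y":0,"z":-0.07,"ax":0,"ay":0,"az":6}]}}

```text
time_s: 15.95
tool_pos: [0.5888, 0.0167, 0.0969]
tool_rot: [179.7, -0.2, 32.8]
force: [8.9, -2.1, -1.8]
grip_width: 0.012
grasp_force: 30.0
```

Emit:
{"op": "jog_arm", "data": {"motion": [{"x":0,"y":0,"z":-0.07,"ax":0,"ay":0,"az":6},{"x":0,"y":0,"z":-0.07,"ax":0,"ay":0,"az":6},{"x":0,"y":0,"z":-0.07,"ax":0,"ay":0,"az":6},{"x":0,"y":0,"z":-0.07,"ax":0,"ay":0,"az":6},{"x":0,"y":0,"z":-0.07,"ax":0,"ay":0,"az":6}]}}

```text
time_s: 16.45
tool_pos: [0.5891, 0.0153, 0.1004]
tool_rot: [179.7, -0.3, 2.7]
force: [8.1, -3.3, -1.8]
grip_width: 0.0116
grasp_force: 30.0
```

Emit:
{"op": "jog_arm", "data": {"motion": [{"x":0,"y":0,"z":0,"ax":0,"ay":0,"az":0},{"x":0,"y":0,"z":0,"ax":0,"ay":0,"az":0},{"x":0,"y":0,"z":0,"ax":0,"ay":0,"az":0},{"x":0,"y":0,"z":0,"ax":0,"ay":0,"az":0},{"x":0,"y":0,"z":0,"ax":0,"ay":0,"az":0}]}}

```text
time_s: 16.95
tool_pos: [0.5894, 0.0153, 0.1005]
tool_rot: [179.7, -0.4, 2.9]
force: [9.6, -3.4, -2.6]
grip_width: 0.0115
grasp_force: 30.0
```

Emit:
{"op": "jog_arm", "data": {"motion": [{"x":0,"y":0,"z":0,"ax":0,"ay":0,"az":0},{"x":0,"y":0,"z":0,"ax":0,"ay":0,"az":0},{"x":0,"y":0,"z":0,"ax":0,"ay":0,"az":0},{"x":0,"y":0,"z":0,"ax":0,"ay":0,"az":0},{"x":0,"y":0,"z":0,"ax":0,"ay":0,"az":0}]}}

```text
time_s: 17.45
tool_pos: [0.5893, 0.0153, 0.1005]
tool_rot: [179.8, -0.4, 2.9]
force: [8.9, -3.1, -2.0]
grip_width: 0.0117
grasp_force: 30.0
```

```bash
python3 - <<'E'
from h import *
a=shot('top','t4.png');b=shot('scene','s4.png')
print(env.get_obs()['qpos'],env.get_obs()['wrist_torque'])
E
python3 bub.py t4.png s4.png
```

```text
[-40.43473659  19.58043243  43.33062423 102.08437124 -14.61010904
  63.7530691  -79.42939385] [-0.76843629 -1.52185205 -0.12898719]
t4.png
-40:133/128 -38:133/128 -36:134/129 -34:136/130 -32:131/125 -30:90/88 -28:53/108 -26:35/126 -24:36/130 -22:37/129 -20:37/130 -18:37/130 -16:37/130 -14:38/131 -12:39/133 -10:32/105 -8:22/72 -6:32/118 -4:57/129 -2:95/131 0:130/131 2:133/130 4:130/130 6:128/130 8:129/130 10:129/130 12:86/122 14:55/125 16:37/117 18:19/62 20:33/102 22:41/126 24:43/130 26:43/129 28:43/130 30:43/129 32:42/129 34:42/130 36:40/131 38:50/110 40:78/89
s4.png
-40:182/194 -38:161/175 -36:127/163 -34:92/172 -32:72/187 -30:70/191 -28:69/194 -26:70/193 -24:70/194 -22:68/189 -20:68/185 -18:68/167 -16:68/150 -14:69/156 -12:70/179 -10:80/191 -8:97/189 -6:101/191 -4:111/190 -2:108/192 0:113/191 2:111/193 4:95/194 6:85/193 8:71/185 10:69/165 12:67/149 14:67/162 16:68/184 18:71/191 20:73/194 22:72/193 24:71/193 26:72/192 28:74/192 30:87/186 32:122/183 34:167/191 36:191/203 38:196/207 40:196/208
```

The bubble is centred in both views (within about 0.5 mm). I'll release the knob, rise, turn back and check again.

Emit:
{"op": "jog_arm", "data": {"motion": [{"x":0,"y":0,"z":0,"ax":0,"ay":0,"az":0},{"x":0,"y":0,"z":0,"ax":0,"ay":0,"az":0},{"x":0,"y":0,"z":0,"ax":0,"ay":0,"az":0},{"x":0,"y":0,"z":0,"ax":0,"ay":0,"az":0},{"x":0,"y":0,"z":0,"ax":0,"ay":0,"az":0}], "claw": 0}}

```text
time_s: 18.05
tool_pos: [0.5862, 0.0178, 0.0995]
tool_rot: [179.9, 0.0, 3.0]
force: [-0.5, 0.2, -0.6]
grip_width: 0.0411
grasp_force: 0.0
```

Emit:
{"op": "jog_arm", "data": {"motion": [{"x":0,"y":0,"z":-1,"ax":0,"ay":0,"az":0},{"x":0,"y":0,"z":-2.5,"ax":0,"ay":0,"az":0},{"x":0,"y":0,"z":-3,"ax":0,"ay":0,"az":0},{"x":0,"y":0,"z":-2.5,"ax":0,"ay":0,"az":0},{"x":0,"y":0,"z":-1,"ax":0,"ay":0,"az":-8}]}}

```text
time_s: 18.55
tool_pos: [0.588, 0.0174, 0.2034]
tool_rot: [179.9, -0.3, 11.2]
force: [0.2, 0.1, 0.1]
grip_width: 0.0434
grasp_force: 0.0
```

Emit:
{"op": "jog_arm", "data": {"motion": [{"x":0,"y":0,"z":0,"ax":0,"ay":0,"az":-8},{"x":0,"y":0,"z":0,"ax":0,"ay":0,"az":-8},{"x":0,"y":0,"z":0,"ax":0,"ay":0,"az":-8},{"x":0,"y":0,"z":0,"ax":0,"ay":0,"az":-8},{"x":0,"y":0,"z":0,"ax":0,"ay":0,"az":-8}], "claw": -1}}

```text
time_s: 19.05
tool_pos: [0.5866, 0.0175, 0.2006]
tool_rot: [179.9, 0.0, 51.3]
force: [0.1, 0.4, 0.8]
grip_width: 0.0113
grasp_force: 0.0
```

Emit:
{"op": "jog_arm", "data": {"motion": [{"x":0,"y":0,"z":0,"ax":0,"ay":0,"az":-8},{"x":0,"y":0,"z":0,"ax":0,"ay":0,"az":-8},{"x":0,"y":0,"z":0,"ax":0,"ay":0,"az":-8},{"x":0,"y":0,"z":0,"ax":0,"ay":0,"az":-8},{"x":0,"y":0,"z":0,"ax":0,"ay":0,"az":-8}]}}

```text
time_s: 19.55
tool_pos: [0.5866, 0.0175, 0.2006]
tool_rot: [179.9, 0.1, 91.3]
force: [0.4, -0.7, -0.7]
grip_width: 0.0005
grasp_force: 0.0
```

```bash
python3 - <<'E'
from h import *
a=shot('top','t5.png');b=shot('scene','s5.png'); w=shot('wrist','w5.png')
o=env.get_obs(); print(o['tool_pos'],o['tool_rot'],o['force'],o['qpos'])
E,k,im=ld('w5.png'); i=im.astype(int)
m=((i[...,0]-i[...,2]>=3)&(i[...,0]>170)).astype(np.uint8)*255; m[230:]=0
for c in cv2.findContours(m,cv2.RETR_EXTERNAL,cv2.CHAIN_APPROX_NONE)[0]:
    if cv2.contourArea(c)>300:
        q=cv2.boxPoints(cv2.minAreaRect(c)); print(q.round(0).tolist(),[onz('w5.png',*p,.123).round(4).tolist() for p in q])
from plan import plan
plan([(.5845,.1425,.16,180,0,90.7,5)])
E
python3 bub.py t5.png s5.png
```

```text
[0.5866445  0.01746143 0.20043525] [1.79923745e+02 6.35698222e-02 9.08354956e+01] [ 0.30958865 -0.38769652  0.51007404] [-33.50899531  12.3825118   33.78036354  95.44073714  -7.05053874
  74.25435267   2.39961506]
[[369.0, 229.0], [379.0, 132.0], [394.0, 133.0], [385.0, 230.0]] [[0.6267, 0.0055, 0.123], [0.6289, 0.0826, 0.123], [0.6407, 0.0817, 0.123], [0.6397, 0.0043, 0.123]]
[[302.0, 3.0], [339.0, 3.0], [339.0, 103.0], [302.0, 103.0]] [[0.572, 0.1651, 0.123], [0.5965, 0.1656, 0.123], [0.5988, 0.1025, 0.123], [0.5721, 0.102, 0.123]]
[[376.0, 116.0], [383.0, -0.0], [390.0, 0.0], [383.0, 116.0]] [[0.6263, 0.0941, 0.123], [0.6252, 0.1679, 0.123], [0.6301, 0.1677, 0.123], [0.6317, 0.0939, 0.123]]
[{"x": 2.5, "y": 0.0, "z": 0.8, "ax": 0.0, "ay": 0.0, "az": 0.0}, {"x": 2.5, "y": 0.0, "z": 0.8, "ax": 0.0, "ay": 0.0, "az": 0.1}, {"x": 2.5, "y": 0.0, "z": 0.8, "ax": 0.0, "ay": 0.0, "az": 0.0}, {"x": 2.5, "y": 0.0, "z": 0.8, "ax": 0.1, "ay": 0.1, "az": 0.0}, {"x": 2.5, "y": 0.0, "z": 0.8, "ax": 0.0, "ay": 0.0, "az": 0.0}]
end [0.585  0.1424 0.1603] [-180.    -0.    90.7]
t5.png
-40:133/127 -3
[... 158 characters left out ...]
:41/105 -8:31/74 -6:47/118 -4:54/125 -2:90/128 0:137/130 2:140/129 4:138/129 6:138/129 8:140/129 10:142/130 12:108/129 14:75/131 16:47/119 18:26/62 20:37/102 22:44/126 24:46/130 26:45/128 28:46/129 30:46/129 32:45/129 34:43/129 36:40/131 38:52/111 40:80/92
s5.png
-40:181/192 -38:163/178 -36:129/168 -34:92/175 -32:71/190 -30:70/195 -28:70/198 -26:70/196 -24:72/198 -22:72/195 -20:68/184 -18:67/162 -16:68/145 -14:69/155 -12:70/182 -10:84/197 -8:119/196 -6:147/195 -4:151/193 -2:151/193 0:149/193 2:150/196 4:135/196 6:103/196 8:68/185 10:68/160 12:68/144 14:67/162 16:69/188 18:72/195 20:72/196 22:71/195 24:71/197 26:71/195 28:71/189 30:81/177 32:117/169 34:164/180 36:188/198 38:193/203 40:194/204
```

Released, and the bubble is still within about 0.5 mm of the middle. Now I'll press on the top near the foot side, about 55 mm from the vial.

Emit:
{"op": "jog_arm", "data": {"motion": [{"x":2.5,"y":0,"z":0.8,"ax":0,"ay":0,"az":0},{"x":2.5,"y":0,"z":0.8,"ax":0,"ay":0,"az":0},{"x":2.5,"y":0,"z":0.8,"ax":0,"ay":0,"az":0},{"x":2.5,"y":0,"z":0.8,"ax":0,"ay":0,"az":0},{"x":2.5,"y":0,"z":0.8,"ax":0,"ay":0,"az":0}]}}

```text
time_s: 20.2
tool_pos: [0.5843, 0.1435, 0.1597]
tool_rot: [179.9, 0.1, 90.8]
force: [0.3, -0.3, 0.2]
grip_width: 0.0005
grasp_force: 0.0
```

Emit:
{"op": "jog_arm", "data": {"motion": [{"x":0,"y":0,"z":1,"ax":0,"ay":0,"az":0},{"x":0,"y":0,"z":1,"ax":0,"ay":0,"az":0},{"x":0,"y":0,"z":0.8,"ax":0,"ay":0,"az":0},{"x":0,"y":0,"z":0.4,"ax":0,"ay":0,"az":0},{"x":0,"y":0,"z":0,"ax":0,"ay":0,"az":0}]}}

```text
time_s: 20.7
tool_pos: [0.5841, 0.1412, 0.127]
tool_rot: [-180.0, 0.1, 90.9]
force: [-0.8, -0.9, 1.2]
grip_width: 0.0003
grasp_force: 0.0
```

Emit:
{"op": "jog_arm", "data": {"motion": [{"x":0,"y":0,"z":0.1,"ax":0,"ay":0,"az":0},{"x":0,"y":0,"z":0.1,"ax":0,"ay":0,"az":0},{"x":0,"y":0,"z":0,"ax":0,"ay":0,"az":0},{"x":0,"y":0,"z":0,"ax":0,"ay":0,"az":0},{"x":0,"y":0,"z":0,"ax":0,"ay":0,"az":0}]}}

```text
time_s: 21.2
tool_pos: [0.5845, 0.1426, 0.1257]
tool_rot: [179.9, 0.1, 91.0]
force: [-0.1, 0.1, 0.2]
grip_width: 0.0005
grasp_force: 0.0
```

Emit:
{"op": "jog_arm", "data": {"motion": [{"x":0,"y":0,"z":0.1,"ax":0,"ay":0,"az":0},{"x":0,"y":0,"z":0,"ax":0,"ay":0,"az":0},{"x":0,"y":0,"z":0,"ax":0,"ay":0,"az":0},{"x":0,"y":0,"z":0,"ax":0,"ay":0,"az":0},{"x":0,"y":0,"z":0,"ax":0,"ay":0,"az":0}]}}

```text
time_s: 21.7
tool_pos: [0.5844, 0.1425, 0.1246]
tool_rot: [180.0, 0.1, 91.0]
force: [0.2, 0.3, -0.5]
grip_width: 0.0005
grasp_force: 0.0
```

Emit:
{"op": "jog_arm", "data": {"motion": [{"x":0,"y":0,"z":0.1,"ax":0,"ay":0,"az":0},{"x":0,"y":0,"z":0,"ax":0,"ay":0,"az":0},{"x":0,"y":0,"z":0,"ax":0,"ay":0,"az":0},{"x":0,"y":0,"z":0,"ax":0,"ay":0,"az":0},{"x":0,"y":0,"z":0,"ax":0,"ay":0,"az":0}]}}

```text
time_s: 22.2
tool_pos: [0.5844, 0.1425, 0.1236]
tool_rot: [180.0, 0.1, 91.0]
force: [-0.1, 0.4, -0.9]
grip_width: 0.0004
grasp_force: 0.0
```

Emit:
{"op": "jog_arm", "data": {"motion": [{"x":0,"y":0,"z":0.1,"ax":0,"ay":0,"az":0},{"x":0,"y":0,"z":0,"ax":0,"ay":0,"az":0},{"x":0,"y":0,"z":0,"ax":0,"ay":0,"az":0},{"x":0,"y":0,"z":0,"ax":0,"ay":0,"az":0},{"x":0,"y":0,"z":0,"ax":0,"ay":0,"az":0}]}}

```text
time_s: 22.7
tool_pos: [0.5846, 0.1424, 0.123]
tool_rot: [179.9, 0.1, 91.0]
force: [-1.1, -0.1, 5.4]
grip_width: 0.0002
grasp_force: 2.7
```

Emit:
{"op": "jog_arm", "data": {"motion": [{"x":0,"y":0,"z":0.05,"ax":0,"ay":0,"az":0},{"x":0,"y":0,"z":0,"ax":0,"ay":0,"az":0},{"x":0,"y":0,"z":0,"ax":0,"ay":0,"az":0},{"x":0,"y":0,"z":0,"ax":0,"ay":0,"az":0},{"x":0,"y":0,"z":0,"ax":0,"ay":0,"az":0}]}}

```text
time_s: 23.2
tool_pos: [0.5847, 0.1424, 0.1229]
tool_rot: [179.9, 0.1, 91.0]
force: [-1.8, -1.1, 6.9]
grip_width: 0.0003
grasp_force: 3.6
```

Emit:
{"op": "jog_arm", "data": {"motion": [{"x":0,"y":0,"z":0.04,"ax":0,"ay":0,"az":0},{"x":0,"y":0,"z":0,"ax":0,"ay":0,"az":0},{"x":0,"y":0,"z":0,"ax":0,"ay":0,"az":0},{"x":0,"y":0,"z":0,"ax":0,"ay":0,"az":0},{"x":0,"y":0,"z":0,"ax":0,"ay":0,"az":0}]}}

```text
time_s: 23.7
tool_pos: [0.5847, 0.1424, 0.1228]
tool_rot: [179.9, 0.1, 91.0]
force: [-2.8, -0.1, 8.8]
grip_width: 0.0005
grasp_force: 4.4
```

Emit:
{"op": "jog_arm", "data": {"motion": [{"x":0,"y":0,"z":0,"ax":0,"ay":0,"az":0},{"x":0,"y":0,"z":0,"ax":0,"ay":0,"az":0},{"x":0,"y":0,"z":0,"ax":0,"ay":0,"az":0},{"x":0,"y":0,"z":0,"ax":0,"ay":0,"az":0},{"x":0,"y":0,"z":0,"ax":0,"ay":0,"az":0}]}}

```text
time_s: 24.2
tool_pos: [0.5848, 0.1424, 0.1228]
tool_rot: [179.9, 0.1, 91.0]
force: [-1.5, -1.0, 8.8]
grip_width: 0.0004
grasp_force: 4.4
```

```bash
python3 - <<'E'
from h import *
F=[]
for n,f in(('top','t6.png'),('scene','s6.png'),('wrist','w6.png'),('scene','s7.png')):
    shot(n,f); F.append(env.get_obs()['force'])
print(np.round(F,1)); print(env.get_obs()['grasp_force'])
w=cv2.imread('pics/w6.png'); s=cv2.imread('pics/s6.png')
cv2.imwrite('pics/c6.png',np.vstack([w,np.hstack([cv2.resize(s[185:310,260:420],(320,200)),cv2.resize(s[210:260,310:390],(320,200))])]))
E
python3 bub.py s6.png t6.png
```

```text
[[-3.  -0.6  8.3]
 [-1.7 -1.7 10.2]
 [-1.5 -1.1  8.1]
 [-2.2 -1.1  8.8]]
4.368433632189408
s6.png
-40:110/118 -38:101/111 -36:86/107 -34:70/112 -32:60/117 -30:58/117 -28:57/116 -26:59/118 -24:59/120 -22:62/141 -20:65/162 -18:66/159 -16:65/149 -14:65/159 -12:68/187 -10:83/202 -8:117/198 -6:150/199 -4:156/197 -2:159/196 0:157/197 2:158/198 4:146/198 6:123/198 8:89/187 10:71/158 12:62/140 14:64/163 16:64/190 18:68/198 20:70/202 22:71/201 24:70/200 26:71/199 28:70/193 30:80/179 32:118/171 34:165/183 36:189/200 38:195/205 40:196/207
t6.png
-40:30/51 -38:31/52 -36:31/54 -34:32/55 -32:33/55 -30:32/55 -28:33/57 -26:34/58 -24:35/59 -22:36/58 -20:35/59 -18:35/59 -16:35/58 -14:33/57 -12:35/60 -10:36/61 -8:36/60 -6:35/60 -4:34/61 -2:34/60 0:35/59 2:36/60 4:35/60 6:35/60 8:36/61 10:38/61 12:35/61 14:35/60 16:34/59 18:33/58 20:34/59 22:34/58 24:34/57 26:34/56 28:34/57 30:32/56 32:31/53 34:30/51 36:30/51 38:29/50 40:28/49
```

View pics/c6.png

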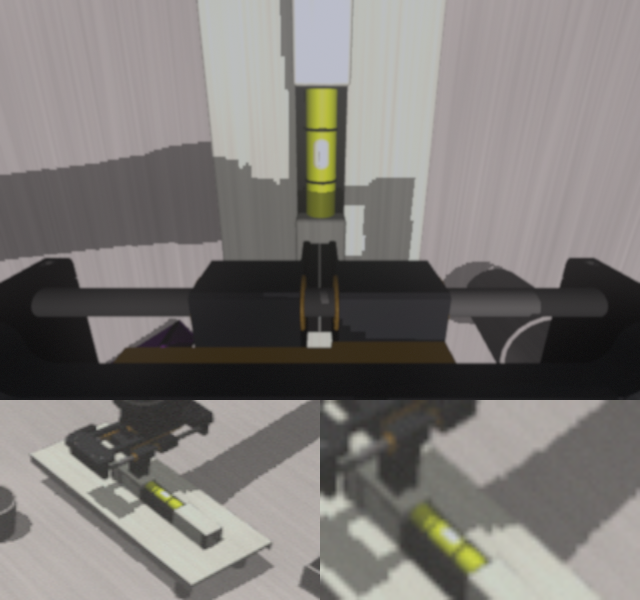

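The bubble (wrist (321,154)) sits between the lines at rows 129 and 182, and the push averages about 8.8 N. A small increase should bring it to 10 N.

Emit:
{"op": "jog_arm", "data": {"motion": [{"x":0,"y":0,"z":0.03,"ax":0,"ay":0,"az":0},{"x":0,"y":0,"z":0,"ax":0,"ay":0,"az":0},{"x":0,"y":0,"z":0,"ax":0,"ay":0,"az":0},{"x":0,"y":0,"z":0,"ax":0,"ay":0,"az":0},{"x":0,"y":0,"z":0,"ax":0,"ay":0,"az":0}]}}

```text
time_s: 24.9
tool_pos: [0.5848, 0.1424, 0.1228]
tool_rot: [179.9, 0.0, 91.0]
force: [-3.2, -0.2, 10.1]
grip_width: 0.0005
grasp_force: 4.9
```

Emit:
{"op": "jog_arm", "data": {"motion": [{"x":0,"y":0,"z":0,"ax":0,"ay":0,"az":0},{"x":0,"y":0,"z":0,"ax":0,"ay":0,"az":0},{"x":0,"y":0,"z":0,"ax":0,"ay":0,"az":0},{"x":0,"y":0,"z":0,"ax":0,"ay":0,"az":0},{"x":0,"y":0,"z":0,"ax":0,"ay":0,"az":0}]}}

```text
time_s: 25.4
tool_pos: [0.5848, 0.1424, 0.1228]
tool_rot: [179.9, 0.0, 91.0]
force: [-3.2, -1.8, 9.1]
grip_width: 0.0006
grasp_force: 4.9
```

```bash
python3 - <<'E'
from h import *
F=[]
for j in range(6):
    shot('scene','s8.png'); F.append(env.get_obs()['force'])
print(np.round(F,1),np.mean(F,0)); print(env.get_obs()['grasp_force'])
E
python3 bub.py s8.png
```

```text
[[-1.7 -0.2 10.2]
 [-3.9 -0.5  9.7]
 [-3.3 -0.6  9.4]
 [-3.6 -1.  10.5]
 [-2.8 -1.7  9.8]
 [-2.4 -1.5  9.9]] [-2.96178076 -0.91898349  9.90605375]
4.92654662579298
s8.png
-40:112/119 -38:104/112 -36:90/108 -34:73/114 -32:62/119 -30:60/119 -28:61/121 -26:58/119 -24:58/120 -22:61/140 -20:65/162 -18:66/159 -16:64/148 -14:66/160 -12:68/187 -10:81/200 -8:114/196 -6:147/197 -4:157/197 -2:162/197 0:159/197 2:158/198 4:146/198 6:123/198 8:89/187 10:73/159 12:62/141 14:62/162 16:65/189 18:68/197 20:68/200 22:69/199 24:70/200 26:70/198 28:70/193 30:79/180 32:116/171 34:165/182 36:190/200 38:194/205 40:194/206
```

The push is steady at 9.9 N and the bubble is within 1 mm of the middle. I'm handing in.

```bash
python3 -c "
from cell import env
print(env.sign_off())"
```

```text
the job is handed in; nothing more can be done
None
```

The job is handed in: the aluminium level stands on the middle of the shelf plate, the bubble is within about 1 mm of centre, and the arm is still pressing down at about 9.9 N.

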